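# Set the backdrop and hold the shutter release

## Robot

A 7-joint arm with a two-finger parallel gripper is mounted at the origin on the work surface. World frame = base frame: x ahead of the robot, y to its left, z up, the work surface at z = 0. Lengths are in m, angles in rad, forces in N, time in s.
With the tool pointing down it reaches from about 0.4 to 0.925 m from the base axis. Payload 5.6 kg.
Tool frame: the origin (TCP) lies on the centre line of the jaws, within the pads' length; the fingertips stand 14 mm ahead of it and the grasp point (between the pads) lies 5 mm behind it (manip.nose_length is the distance from the TCP to the fingertips, in m); z points along the fingers, y is the line along which they close (so a half turn about z gives the same grasp; the last joint's range is limited). The gripper opens to 85 mm and grips with 20 to 120 N. Pads are 22 mm wide; open, the fingers measure 114 mm over their backs; the gripper's body (76 mm by 85 mm) begins 54 mm behind the grasp point. The pads swing forward as they close: fully open they stand 13 mm farther back than shut.
Start: joints at [-1.263, 0.468, -0.012, 1.603, 0.006, 1.071, -0.056], TCP at [0.223, 0.61, 0.245] pointing down, gripper open.
Joint ranges: [-2.53, 2.53], [-0.31, 2.02], [-1.57, 1.55], [0.28, 2.44], [-1.29, 4.43], [0.15, 1.84], [-2.92, 2.92]. Speed limits (rad/s): [2.57, 2.57, 3.14, 3.14, 3.14, 3.14, 3.14].

## Interface

Orientations are given as a unit quaternion [w, x, y, z].
In Python, from rig import monitor, camera, get_calibration, ticket, finder, manip gives the robot as it stands.
- The arm moves only by the tool apply_moves, never from a script. Its argument "targets" is a list that holds one entry, the list of rows, each a list of 5 numbers: the opening, from -1 (shut) to 1 (fully open), so that 0 is half open, then the shift along the tool's x, y, z in m, then the turn about the tool's z in degrees. A call has exactly 10 rows; each row is the pose to reach, as a shift and turn from the pose commanded when the call began, along the tool's axes at that moment; what a row does not reach only later rows make up. A row lasts 1/10 s, in which the tool goes at most 50 mm and 8.59 degrees, less where a joint would pass 70% of its speed; a pose out of reach is approached as far as the arm can. A call with a gripper value outside its range is refused whole. The fingers move at their own pace and stop on an object; the grip force is fixed at half the most. Time passes only in rows, so rows that repeat a pose let the fingers close, or fill a call up. It gives the time, the measured TCP pose, the force, the opening and the grip force at its end, in the units of the state.
- monitor.get_obs(): the state, without advancing time (a new reading comes with each control period).
- camera(name): name is "side" or "top" or "wrist"; returns the picture (384x512x3 uint8, red, green, blue); there is no depth.
- get_calibration(name): a dict with "mtx" (3x3 intrinsics, pixels), "origin" and "rotation" of the camera in the world. Camera axes: x right, y up, looking along -z (the intrinsics and any distortion apply to the point x, -y, -z); pixel columns grow to the right and rows downward; lengths in m; the calibration is good to about 2 mm. A picture is of the moment at which its call begins: read the wrist's pose just before it. get_calibration takes no time and is no camera call; for the wrist camera it gives the pose at the moment of the call.
- ticket.sign_off(): hands the job in; it is judged then, once.
Trained networks look in the newest picture that a camera, given by its name, has taken for a name from the list of things; names that differ only in an ending like _2 or _b are one class to them, and where a whole thing is asked for, a point or a joint stands for the part that bears it (a point fixed in the world has none). Each returns a list of dicts, best first, with "p" (0 to 1); they miss things now and then, are a little off and sometimes report something else, mostly with a low value. They report only what shows in the picture. A call takes as long as a camera call.
- finder.boxes_of(camera, thing): "xyz" ([x, y, z] in m, in world coordinates, good to about 4 mm: the middle of the surface that is visible of it).
- finder.cut_out(camera, thing): "region" (384x512 bool, what is visible of it).
The state is a dict: "clock": time; "qpos": joint angles; "dq": joint speeds; "tau": joint torques, N m; "ee_pos": TCP position; "orientation": TCP orientation; "contact_force": force on the tool from outside, world axes, zero at the start; "ft_torque": the same for the moment, N m; "grip_width": finger opening in m; "gripper_force": force on a finger pad.
Only numpy, scipy, OpenCV 4.12 (cv2) and the standard library are available. Lean on these libraries where they do the work, as an engineer would, in place of code of your own. Each camera call takes 0.05 s, during which the arm holds its last target. There are 200 camera calls.

## Task

The finished model tank is ready for its portrait: take the sky-blue backdrop board out of the stand and lean it behind the tank, its lower edge on the green mat and its back resting against the upright kit carton on the side facing the camera, centred on the carton, square to it and leaning back at about 15 degrees. Let go of the board, then press the red button of the radio release all the way down with the fingertips and keep it down: the camera exposes only while it is held, so finish while still holding it, and do not push harder than a hand would (20 N at most). Do not disturb the carton, tank, dark board or paint jar.

Things in the scene. Friction and masses are not known exactly. Their poses are not given: they have to be found in the camera images.
- backdrop_blue: the sky-blue backdrop board: a stiff painted panel 8 mm thick (its x), 240 mm wide (its y), 190 mm tall (its z), about 0.26 kg, blue on both sides. Origin: the middle of its lower edge. It starts upright (within 8 degrees, loose fit) in either slot of the stand; grip it by the middle of the top edge, from above, one finger on each face
- backdrop_blue_top (a point): middle of the blue board's top edge, 190 mm from its origin along its z
- backdrop_dark: the near-black board of the same size, in the other slot of the stand; it stays there. Origin: the middle of its lower edge
- board_stand: the fixed beech stand that holds the boards: a block 112 mm (x) by 200 mm (y) and 48 mm high, with two grooves along its y at x = -35 and +35 mm, each 12 mm wide and 36 mm deep (their floor is 12 mm above the bench). The boards stick out 20 mm at each end and reach 202 mm above the bench. Origin: centre of the underside
- cutting_mat: the fixed green cutting mat, 300 mm (x) by 320 mm (y), 3 mm thick. Origin: centre of its underside, on the bench. The carton and the tank stand on it
- carton: the orange-brown kit carton with a pale picture on one face, loose, 0.6 kg, standing on its long side: 60 mm deep (x), 200 mm wide (y), 120 mm high (z). Its +x face, with the picture, looks to the tank and the camera; the board leans on that face's top edge, so at 15 degrees its lower edge is about 32 mm in front of the face. Origin: centre of the underside
- model_tank: the olive 1:72 tank fixed on its dark wooden plinth, 75 mm (x) by 130 mm (y), 60 mm high in all (thin aerial to 90 mm), 150 to 180 mm from the carton's centre on its +x side. The black camera on its table tripod (180 mm high) stands about 250 mm farther on. Origin: centre of the plinth's underside
- remote: the black radio release lying loose on the bench: 96 mm long (its x), 42 mm wide (its y), 22 mm thick, with a red button. Origin: centre of the underside
- release_top (a point): centre of the top of the red button, a disc of 18 mm diameter that stands 7 mm proud of the release when up (29 mm above the bench) and 3 mm when fully pressed; 20 mm from the release's origin along its +x. It is pressed straight down
- release (a joint): travel of the red button in m: 0 up, 0.004 fully down. A spring returns it; it starts to move at about 1.2 N and is fully down at about 4 N
- paint_jar: a small paint jar with a white lid, 34 mm diameter, 48 mm high, standing near the radio release. Origin: centre of the underside

How it is judged:
On the way, in this order (a step that is already met when the one before it is completed fails the run):
1. the blue board leans against the carton, let go and at rest (angle between backdrop_blue's own z axis and vertical between 0.14 and 0.42 rad and contact force between backdrop_blue and carton above 0.03 N and contact force between backdrop_blue and cutting_mat above 0.3 N and contact force between the fingers and backdrop_blue below 0.05 N and x of backdrop_blue in the frame of carton above 0.03 m and linear speed of backdrop_blue below 0.02 m/s), for 0.3 s.
2. the red button is pressed all the way down by the fingers, the board still leaning (value of joint release above 0.003 m and contact force between the fingers and remote above 1.5 N and contact force between backdrop_blue and carton above 0.03 N), for 0.5 s.
At the end, for the whole second after the job is handed in: Fingers hold the button 3 mm or more down with 1.5-20 N, release flat. Board: foot on mat, leaning 8-24 deg on the carton's camera side, within 45 mm of its middle, 10 deg of square, untouched. Moved at most: carton 25, tank 15, jar 20, dark board 30 mm, carton and dark board upright (all of step 2 and contact force between the fingers and remote below 20 N and angle between remote's own z axis and vertical below 0.1 rad and height (world z) of remote below 0.008 m and angle between backdrop_blue's own z axis and vertical between 0.14 and 0.42 rad and height (world z) of backdrop_blue below 0.012 m and contact force between backdrop_blue and cutting_mat above 0.3 N and contact force between each of the arm, the fingers and backdrop_blue below 0.05 N and x of backdrop_blue in the frame of carton above 0.03 m and y of backdrop_blue in the frame of carton between -0.045 and 0.045 m and angle between the y axis of backdrop_blue and the y axis of carton, either way round below 0.17 rad and linear speed of backdrop_blue below 0.02 m/s and angle between carton's own z axis and vertical below 0.08 rad and distance of carton from where it was at the start of the episode below 0.025 m and distance of model_tank from where it was at the start of the episode below 0.015 m and distance of backdrop_dark from where it was at the start of the episode below 0.03 m and angle between backdrop_dark's own z axis and vertical below 0.25 rad and distance of paint_jar from where it was at the start of the episode below 0.02 m); the arm keeps its last pose, push and grip.
It fails at once if the model tank is knocked (distance of model_tank from where it was at the start of the episode above 0.03 m).
It fails at once if the carton is pushed over (angle between carton's own z axis and vertical above 0.4 rad).
It also fails if it takes over 59 s, if anything falls off the work surface, if the arm or the gripper's body presses on something with over 40 N, if the wrist force passes 120 N, or if a joint passes its speed limit or range.

## Working session

There is one attempt and no reset: what is moved stays moved. The work goes in short steps, Python scripts to look and compute and a tool call to move; the robot and the scene stay as the last step left them, time stands still between calls to the robot, and variables do not carry over. Pictures are saved under pics/ and viewed, at most 10 in all, crops included, and the job is handed in when it is done.

Besides the shell and the picture viewer there is one more tool, called after ">>>" by a JSON object that holds its "fn" and its "kwargs", one argument or row to a line. apply_moves: Moves the arm, as the interface text tells. Its arguments: {"type":"object","properties":{"targets":{"type":"array","items":{"type":"array","items":{"type":"array","items":{"type":"number"}}}}},"required":["targets"]}

```bash
mkdir -p pics; cat > h.py <<'E'
import numpy as np, cv2
from rig import monitor, camera, get_calibration, ticket, finder, manip
def save(cam,name):
    im=camera(cam); cv2.imwrite(f'pics/{name}.png',cv2.cvtColor(im,cv2.COLOR_RGB2BGR)); return im
def ray(cam,u,v,z):
    c=get_calibration(cam); K=np.array(c['mtx']); R=np.array(c['rotation']); o=np.array(c['origin'])
    d=np.linalg.solve(K,[u,v,1.]); d=R@np.array([d[0],-d[1],-d[2]])
    return o+d*(z-o[2])/d[2]
def proj(cam,p):
    c=get_calibration(cam); q=np.array(c['rotation']).T@(np.array(p)-np.array(c['origin']))
    a=np.array(c['mtx'])@np.array([q[0],-q[1],-q[2]]); return a[:2]/a[2]
E
python3 - <<'E'
from h import *
for c in ['top','side']:
    save(c,c+'0'); k=get_calibration(c); print(c,np.round(k['origin'],3),np.round(k['mtx'],1).tolist(),[x for x in k])
    for t in ['backdrop_blue','backdrop_blue_top','backdrop_dark','board_stand','cutting_mat','carton','model_tank','remote','release_top','paint_jar']:
        print(t,[(np.round(b['xyz'],3).tolist(),round(b['p'],2)) for b in finder.boxes_of(c,t)[:2]])
a=np.hstack([cv2.imread('pics/top0.png'),cv2.imread('pics/side0.png')])
print(monitor.get_obs(),manip.nose_length)
E
```

```text
top [0.277 0.017 1.508] [[449.9, 0.0, 253.5], [0.0, 449.9, 192.3], [0.0, 0.0, 1.0]] ['mtx', 'origin', 'rotation']
backdrop_blue [([0.472, 0.374, 0.151], 0.65)]
backdrop_blue_top [([0.469, 0.372, 0.147], 0.57)]
backdrop_dark [([0.542, 0.376, 0.146], 0.97)]
board_stand [([0.511, 0.369, 0.044], 0.66)]
cutting_mat [([0.572, -0.049, 0.001], 0.97)]
carton [([0.445, -0.02, 0.126], 0.56)]
model_tank [([0.612, -0.017, 0.026], 0.69)]
remote [([0.549, -0.384, 0.023], 0.6)]
release_top []
paint_jar [([0.637, -0.332, 0.048], 0.54)]
side [ 0.567 -0.973  0.896] [[482.0, 0.0, 252.6], [0.0, 482.0, 199.6], [0.0, 0.0, 1.0]] ['mtx', 'origin', 'rotation']
backdrop_blue [([0.479, 0.256, 0.175], 0.75), ([0.637, -0.344, 0.04], 0.39)]
backdrop_blue_top [([0.478, 0.257, 0.17], 0.53)]
backdrop_dark [([0.546, 0.318, 0.137], 0.91)]
board_stand [([0.507, 0.323, 0.047], 0.78), ([0.618, -0.046, 0.026], 0.74)]
cutting_mat [([0.572, -0.092, 0.004], 0.97)]
carton [([0.45, -0.08, 0.116], 0.98)]
model_tank [([0.62, -0.042, 0.028], 0.78)]
remote [([0.557, -0.391, 0.023], 0.61), ([0.48, 0.256, 0.171], 0.3)]
release_top [(
[... 153 characters left out ...]
750957, -0.01158408,  1.60270482,  0.00601162,
        1.07141189, -0.05631238]), 'dq': array([-9.86696313e-04, -7.82594601e-05, -1.78825835e-03,  5.64003798e-05,
        7.54801991e-04, -4.64721681e-04, -4.53253792e-04]), 'tau': array([ 2.95191585e-04, -5.32245612e+01,  2.13965890e-02, -2.51638341e+01,
        1.14274581e-02,  1.27501429e-03, -2.28196495e-05]), 'ee_pos': array([0.22341291, 0.61039874, 0.24528215]), 'orientation': array([ 2.83561039e-05,  1.74538547e-01,  9.84650341e-01, -2.99165369e-06]), 'contact_force': array([-0.5346406 , -0.33736626,  0.17458421]), 'ft_torque': array([ 0.03769096, -0.02020679,  0.04321077]), 'gripper_force': 0.0, 'grip_width': 0.08509081881427995} 0.014
```

View pics/top0.png

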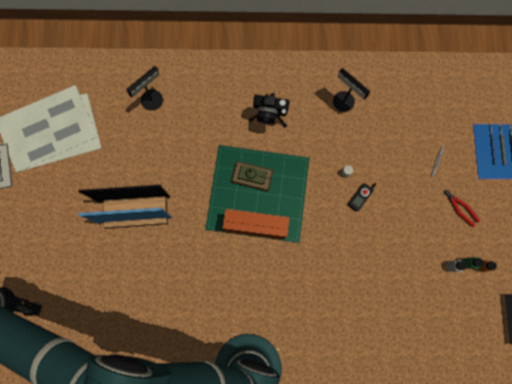

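View pics/side0.png

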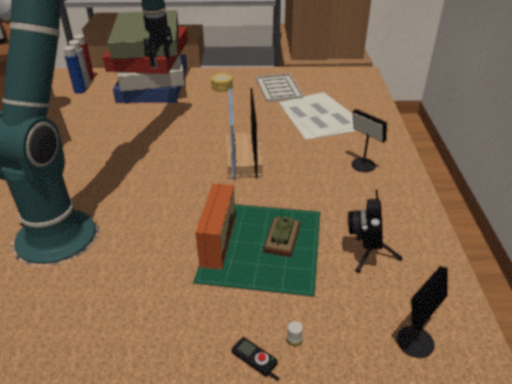

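```bash
python3 - <<'E'
from h import *
from scipy.spatial.transform import Rotation as Ro
for c in ['top']:
  camera(c)
  for t,z in [('backdrop_blue',.2),('backdrop_dark',.2),('board_stand',.048),('cutting_mat',.003),('carton',.123),('model_tank',.02),('remote',.022),('release_top',.029),('paint_jar',.048)]:
    r=finder.cut_out(c,t)
    if not r: print(t,'none');continue
    m=r[0]['region'].astype(np.uint8); ys,xs=np.nonzero(m)
    P=np.array([ray(c,x,y,z)[:2] for x,y in zip(xs,ys)]) if len(xs)<40000 else None
    (cx,cy),(w,h),a=cv2.minAreaRect((P*1000).astype(np.float32))
    print(t,round(r[0]['p'],2),'px',xs.min(),xs.max(),ys.min(),ys.max(),len(xs),'rect mm',np.round([cx,cy,w,h,a],1))
o=monitor.get_obs()['orientation']; print(Ro.from_quat(o[[1,2,3,0]]).as_matrix().round(3))
k=get_calibration('top');print(np.round(k['rotation'],3))
E
```

```text
Traceback (most recent call last):
  File "h.py", line 7, in ray
    d=np.linalg.solve(K,[u,v,1.]); d=R@np.array([d[0],-d[1],-d[2]])
                                     ~^~~~~~~~~~~~~~~~~~~~~~~~~~~~~
ValueError: matmul: Input operand 1 has a mismatch in its core dimension 0, with gufunc signature (n?,k),(k,m?)->(n?,m?) (size 3 is different from 4)
```

The top view shows the blue board in the stand's near slot (80–170, 214) and the dark one at (125, 192). The carton is at (257, 223), the tank at (252, 175), the remote at (362, 196) with its red button up and to the right at (365, 191), and the jar at (346, 170). The side view agrees. The calibration rotation turns out to be a quaternion, so I'm fixing the helper.

```bash
sed -i "s/np.array(c\['rotation'\])/RM(c['rotation'])/g; 2a from scipy.spatial.transform import Rotation as Ro\ndef RM(q): return Ro.from_quat(np.array(q)[[1,2,3,0]]).as_matrix()" h.py
python3 - <<'E'
from h import *
c='top'; im=camera(c)
def rect(t,m,z):
    ys,xs=np.nonzero(m); P=np.array([ray(c,x,y,z)[:2] for x,y in zip(xs,ys)])
    (cx,cy),(w,h),a=cv2.minAreaRect((P*1000).astype(np.float32))
    print(t,'px',xs.min(),xs.max(),ys.min(),ys.max(),len(xs),'rect mm',np.round([cx,cy,w,h,a],1))
for t,z in [('backdrop_blue',.2),('backdrop_dark',.2),('board_stand',.048),('cutting_mat',.003),('carton',.123),('model_tank',.02),('remote',.022),('paint_jar',.048)]:
    r=finder.cut_out(c,t)
    if r: rect(t,r[0]['region'],z)
hsv=cv2.cvtColor(im,cv2.COLOR_RGB2HSV)
red=((hsv[...,0]<6)|(hsv[...,0]>174))&(hsv[...,1]>150)&(hsv[...,2]>90); red[:,:355]=0;red[:,375:]=0;red[:180]=0;red[205:]=0
rect('red',red,.029)
c='side'; im=camera(c); hsv=cv2.cvtColor(im,cv2.COLOR_RGB2HSV)
red=((hsv[...,0]<6)|(hsv[...,0]>174))&(hsv[...,1]>150)&(hsv[...,2]>90); red[:335]=0; red[:,:235]=0;red[:,285:]=0
rect('red',red,.029)
print(RM(monitor.get_obs()['orientation']).round(3))
big=cv2.resize(cv2.imread('pics/top0.png')[140:250,70:320],None,fx=3.2,fy=3.2,interpolation=cv2.INTER_CUBIC)
cv2.imwrite('pics/crop1.png',big)
E
```

```text
backdrop_blue px 79 171 207 223 1007 rect mm [459.8 360.   37.8 265.3   4.2]
backdrop_dark px 78 168 183 202 1171 rect mm [525.9 369.2  46.8 262.2   3.9]
board_stand px 104 168 197 228 1192 rect mm [489.2 364.5  96.2 207.6   3.2]Traceback (most recent call last):
  File "<stdin>", line 9, in <module>
  File "<stdin>", line 4, in rect
  File "h.py", line 8, in ray
    c=get_calibration(cam); K=np.array(c['mtx']); R=RM(c['rotation']); o=np.array(c['origin'])
ValueError: time passes only in moves, steps and waits
```

```bash
cat > h.py <<'E'
import numpy as np, cv2, functools
from scipy.spatial.transform import Rotation as Ro
from rig import monitor, camera, get_calibration, ticket, finder, manip
def RM(q): return Ro.from_quat(np.array(q)[[1,2,3,0]]).as_matrix()
cal=functools.lru_cache(None)(get_calibration)   # per script; wrist: call cal.cache_clear() after moves
def save(cam,name):
    im=camera(cam); cv2.imwrite(f'pics/{name}.png',cv2.cvtColor(im,cv2.COLOR_RGB2BGR)); return im
def ray(cam,u,v,z):
    "world points (n,3) at height z for pixels u,v"
    c=cal(cam); K=np.array(c['mtx']); o=np.array(c['origin'])
    d=np.linalg.solve(K,np.stack([np.ravel(u),np.ravel(v),np.ones(np.size(u))])); d=(RM(c['rotation'])@(d*[[1],[-1],[-1]])).T
    return o+d*((z-o[2])/d[:,2])[:,None]
def proj(cam,p):
    c=cal(cam); q=RM(c['rotation']).T@(np.array(p)-np.array(c['origin']))
    a=np.array(c['mtx'])@(q*[1,-1,-1]); return a[:2]/a[2]
def rect(c,t,m,z):
    ys,xs=np.nonzero(m); P=ray(c,xs,ys,z)[:,:2]
    (cx,cy),(w,h),a=cv2.minAreaRect((P*1000).astype(np.float32))
    print(t,'px',xs.min(),xs.max(),ys.min(),ys.max(),len(xs),'mean',P.mean(0).round(4),'rect mm',np.round([cx,cy,w,h,a],1))
def red(im,box):
    h=cv2.cvtColor(im,cv2.COLOR_RGB2HSV); m=((h[...,0]<6)|(h[...,0]>174))&(h[...,1]>150)&(h[...,2]>90)
    k=np.zeros_like(m); k[box[2]:box[3],box[0]:box[1]]=1; return m&k
E
python3 - <<'E'
from h import *
c='top'; im=camera(c)
R={}
for t,z in [('cutting_mat',.003),('carton',.123),('model_tank',.02),('remote',.022),('paint_jar',.048),('backdrop_blue',.202),('backdrop_dark',.202)]:
    r=finder.cut_out(c,t)
    if r: rect(c,t,r[0]['region'],z); R[t]=r[0]['region']
for t in ['backdrop_blue','backdrop_dark']:
    m=R[t]; cols=np.arange(90,160); top=np.array([np.nonzero(m[:,u])[0].min() for u in cols]); bot=np.array([np.nonzero(m[:,u])[0].max() for u in cols])
    for n,e,z in [('top',top-.5,.202),('bot',bot+.5,.048)]:
        P=ray(c,cols,e,z); f=np.polyfit(P[:,1],P[:,0],1); print(t,n,'slope',f[0].round(4),'x at y=.37',np.polyval(f,.37).round(4))
rect(c,'red',red(im,(355,375,180,205)),.029)
c='side'; im=camera(c)
rect(c,'red side',red(im,(235,285,335,384)),.029)
r=finder.cut_out(c,'remote'); rect(c,'remote side',r[0]['region'],.022)
print(RM(monitor.get_obs()['orientation']).round(3))
big=cv2.resize(cv2.imread('pics/top0.png')[140:250,70:320],None,fx=3.2,fy=3.2,interpolation=cv2.INTER_CUBIC)
cv2.imwrite('pics/crop1.png',big)
E
```

```text
cutting_mat px 205 309 145 243 5866 mean [ 0.5817 -0.0393] rect mm [565.9 -35.  326.5 303.5  81.4]
carton px 224 288 210 239 1456 mean [ 0.4426 -0.0231] rect mm [442.6 -22.7 199.4  71.7  82.7]
model_tank px 232 272 162 191 872 mean [ 0.6186 -0.0124] rect mm [619.  -12.4 130.5  81.8  75.8]
remote px 349 373 184 210 363 mean [ 0.5479 -0.3807] rect mm [ 550.4 -381.4   46.1  102.2   54.6]
backdrop_blue px 80 169 208 223 992 mean [0.4588 0.3566] rect mm [458.2 360.8  37.9 256.9   3. ]
backdrop_dark px 79 169 184 202 1101 mean [0.5261 0.3614] rect mm [526.4 365.9  48.1 261.8   3.7]
backdrop_blue top slope -0.0663 x at y=.37 0.4757
backdrop_blue bot slope -0.0467 x at y=.37 0.4614
backdrop_dark top slope -0.0887 x at y=.37 0.5457
backdrop_dark bot slope -0.0676 x at y=.37 0.5352
red px 364 366 191 193 8 mean [ 0.5643 -0.3939] rect mm [ 563.8 -394.3    6.8    7.2   87.2]
red side px 259 264 353 360 35 mean [ 0.5659 -0.3955] rect mm [ 5.661e+02 -3.950e+02  1.030e+01  1.640e+01  2.000e-01]
remote side px 232 279 337 379 1020 mean [ 0.5531 -0.3916] rect mm [ 558.5 -394.4   50.6  121.8   52.8]
[[-0.939  0.344  0.   ]
 [ 0.344  0.939 -0.   ]
 [-0.     0.    -1.   ]]
```

View pics/crop1.png

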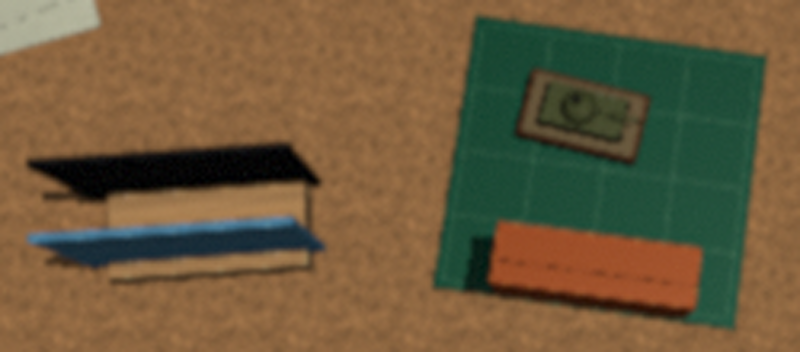

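Blue's far top edge is the bright strip at crop (28–293, 225–240), and the carton top spans crop (490–700, 222–310). Next I'll fit the edges more precisely.

```bash
cat >> h.py <<'E'
def edgefit(c,m,cols,z,side='top'):
    e=np.array([(np.nonzero(m[:,u])[0].min()-.5) if side=='top' else np.nonzero(m[:,u])[0].max()+.5 for u in cols])
    P=ray(c,cols,e,z); return np.polyfit(P[:,1],P[:,0],1)
def move_to(p,yaw_y):
    "tool-frame shift and turn for TCP to p with tool y axis at yaw_y deg (mod 180)"
    o=monitor.get_obs(); R=RM(o['orientation']); s=R.T@(np.array(p)-o['ee_pos'])
    a=np.degrees(np.arctan2(R[1,1],R[0,1])); d=(yaw_y-a+90)%180-90
    print('shift',s.round(4),'turn',round(-d,2),'now y-yaw',round(a,2),o['ee_pos'].round(4),'t',round(o['clock'],2))
E
python3 - <<'E'
from h import *
c='top'; im=cv2.cvtColor(cv2.imread('pics/top0.png'),cv2.COLOR_BGR2HSV)
h,s,v=im[...,0].astype(int),im[...,1].astype(int),im[...,2].astype(int)
m=np.zeros(h.shape,bool); m[195:250,200:320]=((h<12)&(s>170)&(v>140))[195:250,200:320]
rect(c,'carton',m,.123); f=edgefit(c,m,np.arange(228,284),.123); print('carton front line x=',f.round(4))
b=np.zeros(h.shape,bool); b[195:230,70:180]=((h>95)&(h<125)&(s>100)&(v>125))[195:230,70:180]
rect(c,'blue strip',b,.202); f=edgefit(c,b,np.arange(84,158),.202); print(f.round(4)); f=edgefit(c,b,np.arange(84,158),.202,'bot'); print(f.round(4))
print(proj('top',[.47,.4,.202]),proj('side',[.4717,.403,.202]))
move_to([.472,.403,.28],3.8)
E
```

```text
carton px 224 288 210 235 1124 mean [ 0.4486 -0.0238] rect mm [448.5 -22.8 196.4  56.8  82.6]
carton front line x= [0.1302 0.4802]
blue strip px 80 160 209 215 125 mean [0.4701 0.3746] rect mm [470.1 374.3   4.7 231.1   4. ]
[-0.0699  0.4986]
[-0.0693  0.4937]
[111.23588553 211.5950885 ] [231.23968823 101.4819466 ]
shift [-0.3047 -0.1093 -0.0347] turn 66.1 now y-yaw 69.9 [0.2234 0.6104 0.2453] t 1.95
```

>>> {"fn": "apply_moves", "kwargs": {
  "targets": [
    [[0,-0.045,-0.02,-0.03,8],[0,-0.09,-0.04,-0.035,16],[0,-0.135,-0.06,-0.035,24],[0,-0.18,-0.08,-0.035,32],[0,-0.225,-0.1,-0.035,40],[0,-0.265,-0.115,-0.035,48],[0,-0.3,-0.13,-0.035,56],[0,-0.313,-0.137,-0.035,63],[0,-0.313,-0.137,-0.035,66.1],[0,-0.313,-0.137,-0.035,66.1]]
  ]
}}

```text
clock: 2.95
ee_pos: [0.4707, 0.3736, 0.2804]
orientation: [0.0, 0.684, 0.73, 0.0]
contact_force: [-0.6, -0.2, 0.3]
grip_width: 0.0429
gripper_force: 0.0
```

```bash
python3 - <<'E'
from h import *
save('wrist','w1')
for t in ['backdrop_blue','backdrop_blue_top','backdrop_dark']: print(t,[(np.round(b['xyz'],3).tolist(),round(b['p'],2)) for b in finder.boxes_of('wrist',t)[:2]])
print(cal('wrist')); print(proj('wrist',[.470,.374,.202]),proj('wrist',[.47+.0084,.254,.202]),proj('wrist',[.4616,.494,.202]))
move_to([.470,.374,.19],4)
E
```

```text
backdrop_blue [([0.472, 0.41, 0.2], 0.88)]
backdrop_blue_top [([0.473, 0.403, 0.205], 0.69)]
backdrop_dark [([0.535, 0.414, 0.17], 0.59)]
{'mtx': array([[343.79244911,   0.        , 259.58084016],
       [  0.        , 343.79244911, 194.47203034],
       [  0.        ,   0.        ,   1.        ]]), 'origin': array([0.46433112, 0.45395115, 0.40940503]), 'rotation': array([ 0.9872189 , -0.1556983 , -0.00512941,  0.03362399])}
[260.03193578 213.72084665] [260.26247467 362.87912674] [259.70911956   4.85928407]
shift [-0.0008  0.0002  0.0903] turn -0.07 now y-yaw 3.93 [0.4697 0.3748 0.2803] t 3.15
```

View pics/w1.png

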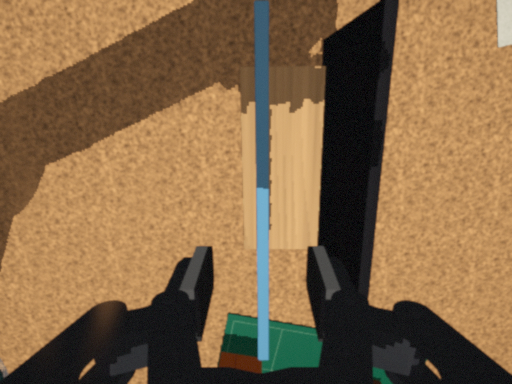

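The wrist view shows the blue top edge at columns 261–264, running parallel between the fingers, with its near end at row 360 (I predicted 362). It's aligned, so I'll descend and grip.

>>> {"fn": "apply_moves", "kwargs": {
  "targets": [
    [[0,-0.001,0.001,0.03,0],[0,-0.001,0.001,0.06,0],[0,-0.001,0.001,0.085,0],[0,-0.001,0.001,0.09,0],[-1,-0.001,0.001,0.09,0],[-1,-0.001,0.001,0.09,0],[-1,-0.001,0.001,0.09,0],[-1,-0.001,0.001,0.09,0],[-1,-0.001,0.001,0.09,0],[-1,-0.001,0.001,0.09,0]]
  ]
}}

```text
clock: 4.15
ee_pos: [0.4722, 0.374, 0.192]
orientation: [0.0, 0.683, 0.73, 0.002]
contact_force: [0.3, -0.6, 6.5]
grip_width: 0.0071
gripper_force: 61.9
```

>>> {"fn": "apply_moves", "kwargs": {
  "targets": [
    [[-1,0,0,0,0],[-1,0,0,-0.01,0],[-1,0,0,-0.03,0],[-1,0,0,-0.05,0],[-1,0,0,-0.075,0],[-1,0,0,-0.1,0],[-1,0,0,-0.125,0],[-1,0,0,-0.145,0],[-1,0,0,-0.15,0],[-1,0,0,-0.15,0]]
  ]
}}

```text
clock: 5.15
ee_pos: [0.4712, 0.3731, 0.3406]
orientation: [-0.0, 0.683, 0.73, 0.0]
contact_force: [0.0, -0.1, -3.3]
grip_width: 0.0065
gripper_force: 60.6
```

```bash
python3 - <<'E'
from h import *
save('side','s2'); save('wrist','w2')
n=np.array([np.cos(np.radians(-7.4)),np.sin(np.radians(-7.4))]); C=np.array([.4485,-.0228])
p=C+n*(.03+.034+.002)   # middle of the upright board's thickness
print(p, monitor.get_obs()['grip_width'],monitor.get_obs()['gripper_force'],monitor.get_obs()['contact_force'])
move_to([*p,.34],-7.4)
a=np.hstack([cv2.imread('pics/s2.png')[0:300,150:400],cv2.imread('pics/w2.png')[84:384]]); cv2.imwrite('pics/c2.png',a)
E
```

```text
[ 0.5139503  -0.03130051] 0.006501646571521312 60.59625506401062 [-0.29065186  0.29806863 -2.9191191 ]
shift [-0.4061  0.0165 -0.0005] turn 11.2 now y-yaw 3.8 [0.4706 0.3728 0.3389] t 5.25
```

View pics/c2.png

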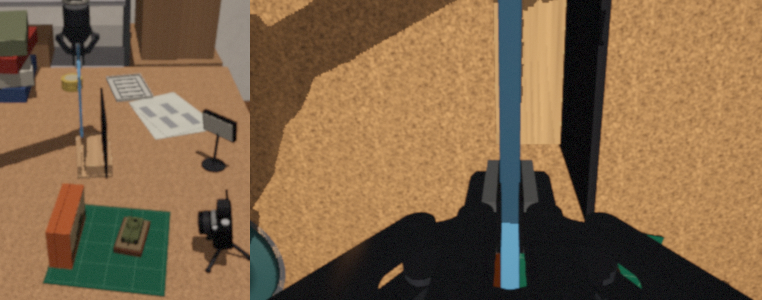

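Gripped cleanly, and the dark board hasn't moved. Carrying it over to the carton.

>>> {"fn": "apply_moves", "kwargs": {
  "targets": [
    [[-1,-0.02,0.001,0,1],[-1,-0.06,0.002,0,2],[-1,-0.108,0.004,0,3.5],[-1,-0.156,0.006,0,5],[-1,-0.204,0.008,0,6.5],[-1,-0.252,0.01,0,8],[-1,-0.3,0.012,0,9.5],[-1,-0.346,0.014,0,10.5],[-1,-0.385,0.016,0,11.2],[-1,-0.406,0.0165,0,11.2]]
  ]
}}

```text
clock: 6.25
ee_pos: [0.5135, -0.036, 0.3396]
orientation: [0.0, 0.753, 0.657, -0.001]
contact_force: [0.8, -0.1, -2.7]
grip_width: 0.0072
gripper_force: 60.5
```

>>> {"fn": "apply_moves", "kwargs": {
  "targets": [
    [[-1,0,0,0,0],[-1,0,0,0.03,0],[-1,0,0,0.06,0],[-1,0,0,0.09,0],[-1,0,0,0.115,0],[-1,0,0,0.13,0],[-1,0,0,0.138,0],[-1,0,0,0.138,0],[-1,0,0,0.138,0],[-1,0,0,0.138,0]]
  ]
}}

```text
clock: 7.25
ee_pos: [0.5152, -0.0307, 0.2032]
orientation: [0.0, 0.751, 0.66, 0.001]
contact_force: [0.2, 0.1, -3.5]
grip_width: 0.007
gripper_force: 60.5
```

```bash
python3 - <<'E'
from h import *
n=np.array([np.cos(np.radians(-7.4)),np.sin(np.radians(-7.4))]); C=np.array([.4485,-.0228])
save('side','s3');save('top','t3')
o=monitor.get_obs(); e=o['ee_pos'][:2]-C; print('in carton frame',e@n, e@[-n[1],n[0]],o['contact_force'])
move_to([*(C+n*.066),.183],-7.4)
for p in ['side','top']:print(p, proj(p,[*(C+n*.066),.003]))
a=np.hstack([cv2.imread('pics/s3.png')[130:330,170:370],cv2.imread('pics/t3.png')[100:300,170:370]]); cv2.imwrite('pics/c3.png',cv2.resize(a,None,fx=2,fy=2,interpolation=cv2.INTER_CUBIC))
E
```

```text
in carton frame 0.06711537330557008 0.0007385057030842504 [ 1.22383098 -0.57677588 -2.8734642 ]
shift [-0.0008 -0.0011  0.0201] turn 0.0 now y-yaw -7.4 [ 0.5152 -0.0307  0.2031] t 7.35
side [242.03891706 243.41918613]
top [257.12379115 207.61614249]
```

View pics/c3.png

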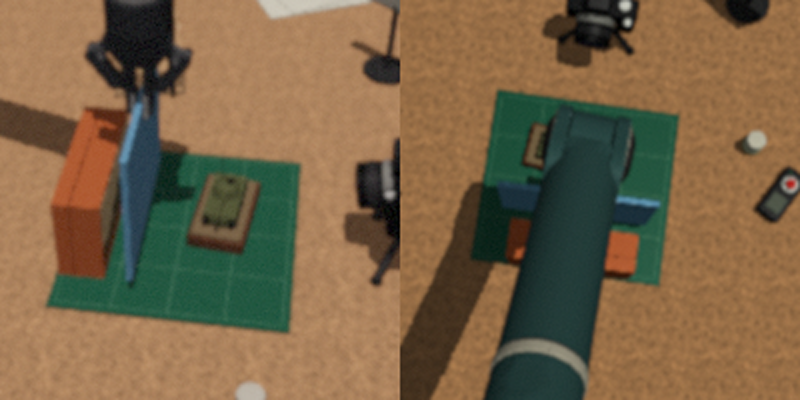

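The board hangs upright, parallel to the carton face and clear of the tank. Next I'll lower it until it touches the mat.

>>> {"fn": "apply_moves", "kwargs": {
  "targets": [
    [[-1,0,0,0.008,0],[-1,0,0,0.014,0],[-1,0,0,0.017,0],[-1,0,0,0.019,0],[-1,0,0,0.02,0],[-1,0,0,0.021,0],[-1,0,0,0.021,0],[-1,0,0,0.021,0],[-1,0,0,0.021,0],[-1,0,0,0.021,0]]
  ]
}}

```text
clock: 8.35
ee_pos: [0.5156, -0.031, 0.183]
orientation: [0.0, 0.751, 0.66, 0.001]
contact_force: [-2.8, -0.2, 11.2]
grip_width: 0.0069
gripper_force: 62.8
```

>>> {"fn": "apply_moves", "kwargs": {
  "targets": [
    [[-0.44,0,0,-0.001,0],[-0.44,0,0,-0.001,0],[-0.44,0,0,-0.001,0],[-0.44,0,-0.004,-0.001,0],[-0.44,0,-0.008,-0.001,0],[-0.44,0,-0.012,-0.001,0],[-0.44,0,-0.016,-0.001,0],[-0.44,0,-0.02,-0.001,0],[-0.44,0,-0.024,-0.001,0],[-0.44,0,-0.028,-0.001,0]]
  ]
}}

```text
clock: 9.35
ee_pos: [0.4865, -0.0271, 0.1823]
orientation: [-0.0, 0.751, 0.66, 0.0]
contact_force: [-0.2, -0.6, 0.2]
grip_width: 0.0236
gripper_force: 0.1
```

>>> {"fn": "apply_moves", "kwargs": {
  "targets": [
    [[-0.44,0,-0.004,0,0],[-0.44,0,-0.008,0,0],[-0.44,0,-0.012,0,0],[-0.44,0,-0.015,0,0],[-0.44,0,-0.018,0,0],[-0.44,0,-0.018,0,0],[-0.44,0,-0.018,0,0],[-0.44,0,-0.018,0,0],[-0.44,0,-0.018,0,0],[-0.44,0,-0.018,0,0]]
  ]
}}

```text
clock: 10.35
ee_pos: [0.4691, -0.0249, 0.1823]
orientation: [0.0, 0.751, 0.66, 0.0]
contact_force: [-0.1, 0.2, 0.3]
grip_width: 0.0238
gripper_force: 0.0
```

```bash
python3 - <<'E'
from h import *
save('side','s4');save('wrist','w4')
print(monitor.get_obs()['grip_width'])
a=np.hstack([cv2.resize(cv2.imread('pics/s4.png')[130:290,170:330],(480,480),interpolation=cv2.INTER_CUBIC),cv2.resize(cv2.imread('pics/w4.png'),(320,240))[:, :].repeat(1,0) if 0 else cv2.copyMakeBorder(cv2.resize(cv2.imread('pics/w4.png'),(320,240)),0,240,0,0,0)]); cv2.imwrite('pics/c4.png',a)
E
```

```text
0.02389645269533937
```

View pics/c4.png

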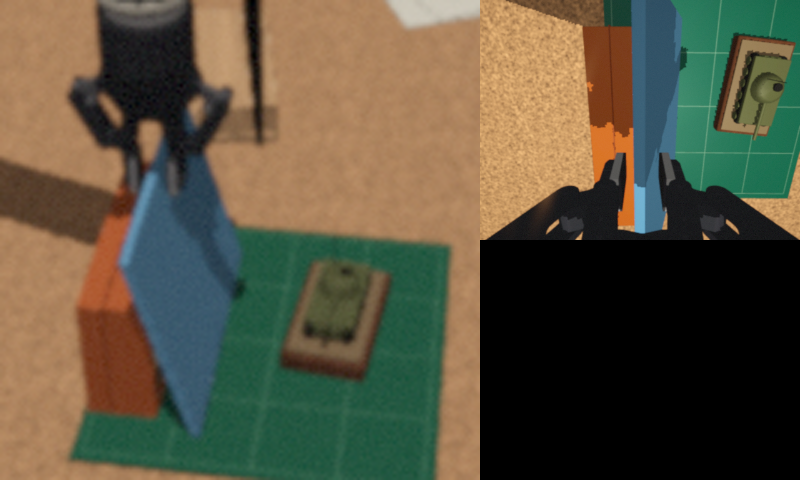

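The board leans on the carton, square and centred. The side view has its foot near (195, 430) in the crop and its top behind the carton's edge, and the fingers read zero force. Now I'll open a bit and lift straight away.

>>> {"fn": "apply_moves", "kwargs": {
  "targets": [
    [[-0.2,0,0,0,0],[-0.2,0,0,0,0],[-0.2,0,0,0,0],[-0.2,0,0,-0.01,0],[-0.2,0,0,-0.03,0],[-0.2,0,0,-0.05,0],[-0.2,0,0,-0.08,0],[-0.2,0,0,-0.11,0],[-0.2,0,0,-0.13,0],[-0.2,0,0,-0.13,0]]
  ]
}}

```text
clock: 11.45
ee_pos: [0.4707, -0.0251, 0.3157]
orientation: [0.002, 0.751, 0.66, 0.003]
contact_force: [0.2, 0.4, 0.5]
grip_width: 0.0342
gripper_force: 0.0
```

```bash
python3 - <<'E'
from h import *
move_to([.565,-.3945,.15],-7.4)
E
```

```text
shift [-0.3546  0.1402  0.1657] turn -0.01 now y-yaw -7.41 [ 0.4707 -0.0251  0.3157] t 11.45
```

>>> {"fn": "apply_moves", "kwargs": {
  "targets": [
    [[-1,-0.03,0.01,0,0],[-1,-0.075,0.03,0,0],[-1,-0.12,0.05,0,0],[-1,-0.165,0.065,0.01,0],[-1,-0.21,0.083,0.04,0],[-1,-0.255,0.1,0.075,0],[-1,-0.295,0.117,0.11,0],[-1,-0.33,0.13,0.145,0],[-1,-0.35,0.14,0.165,0],[-1,-0.355,0.14,0.166,0]]
  ]
}}

```text
clock: 12.45
ee_pos: [0.5585, -0.3976, 0.1395]
orientation: [-0.004, 0.753, 0.658, -0.003]
contact_force: [-0.8, 0.5, -0.7]
grip_width: 0.0003
gripper_force: 0.0
```

```bash
python3 - <<'E'
from h import *
im=camera('side');cv2.imwrite('pics/s5.png',im[...,::-1]); rect('side','side red',red(im,(235,285,335,384)),.029)
im=save('wrist','w5'); cal.cache_clear()
print(proj('wrist',[.565,-.3945,.029]))
m=red(im,(150,400,100,384)); 
if m.any(): rect('wrist','wrist red',m,.029)
b=[(np.round(b['xyz'],3).tolist(),round(b['p'],2)) for b in finder.boxes_of('wrist','release_top')[:2]]; print(b, monitor.get_obs()['contact_force'])
cv2.imwrite('pics/c5.png',np.hstack([cv2.imread('pics/w5.png'),cv2.imread('pics/s5.png')[:,140:420]]))
move_to([.565,-.3945,.05],-7.4)
E
```

```text
side red px 259 264 354 360 33 mean [ 0.5658 -0.3955] rect mm [ 5.661e+02 -3.962e+02  1.030e+01  1.410e+01  2.000e-01]
[266.55817896 191.87214483]
wrist red px 261 282 179 200 382 mean [ 0.5689 -0.3932] rect mm [ 568.9 -393.2   16.3   15.6   82.5]
[([0.566, -0.398, 0.03], 0.92)] [ 0.02686552  0.4493662  -0.37390142]
shift [0.0009 0.0035 0.0959] turn -0.06 now y-yaw -7.46 [ 0.5615 -0.395   0.1459] t 12.6
```

View pics/c5.png

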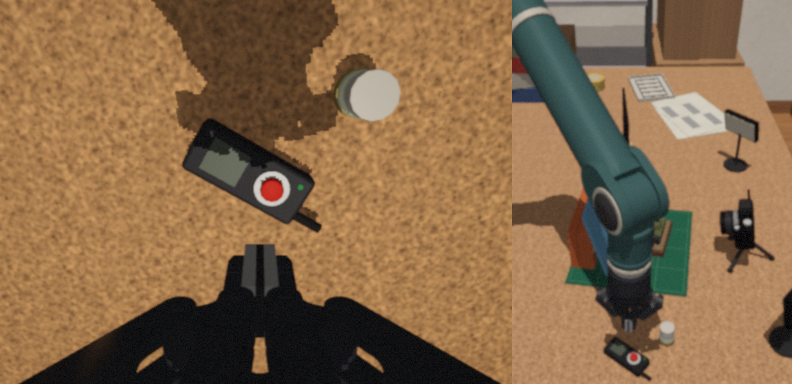

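The wrist view shows the red button at (272, 189), the jar at (370, 95) well clear, and the closed fingertips at (260, 260). The arm was still settling when I took it, so I'll move lower and measure again.

>>> {"fn": "apply_moves", "kwargs": {
  "targets": [
    [[-1,0,0.002,0.02,0],[-1,0,0.003,0.04,0],[-1,0,0.003,0.06,0],[-1,0,0.003,0.07,0],[-1,0,0.003,0.07,0],[-1,0,0.003,0.07,0],[-1,0,0.003,0.07,0],[-1,0,0.003,0.07,0],[-1,0,0.003,0.07,0],[-1,0,0.003,0.07,0]]
  ]
}}

```text
clock: 13.6
ee_pos: [0.5653, -0.3954, 0.0767]
orientation: [0.0, 0.751, 0.66, 0.0]
contact_force: [-0.8, -0.0, 0.3]
grip_width: 0.0001
gripper_force: 0.0
```

```bash
python3 - <<'E'
from h import *
im=save('wrist','w6'); cal.cache_clear()
m=red(im,(150,400,100,384)); rect('wrist','wrist red',m,.029); print(m.sum(1).nonzero()[0][[0,-1]])
print(finder.boxes_of('wrist','release_top')[:1], monitor.get_obs()['contact_force'])
move_to([.568,-.394,.045],-7.4)
E
```

```text
wrist red px 249 277 213 244 712 mean [ 0.5672 -0.3933] rect mm [ 567.2 -393.5   16.    18.3    9.1]
[213 244]
[{'xyz': [0.568, -0.3936, 0.0304], 'p': 0.93}] [ 0.08703047 -0.9889591  -0.65277824]
shift [0.0017 0.0026 0.0315] turn -0.0 now y-yaw -7.4 [ 0.5652 -0.3953  0.0765] t 13.7
```

View pics/w6.png

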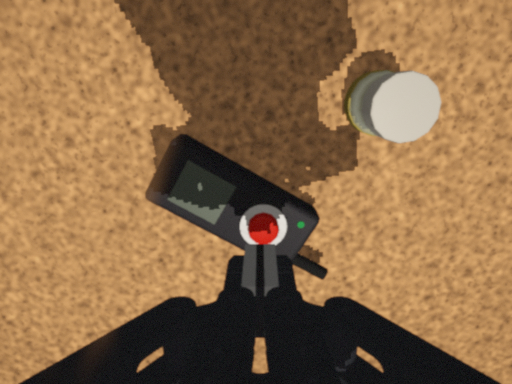

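The button is at (263, 228), directly ahead of the fingertips. I'll descend in small steps.

>>> {"fn": "apply_moves", "kwargs": {
  "targets": [
    [[-1,0.002,0.0015,0.01,0],[-1,0.002,0.0015,0.02,0],[-1,0.002,0.0015,0.027,0],[-1,0.002,0.0015,0.031,0],[-1,0.002,0.0015,0.033,0],[-1,0.002,0.0015,0.035,0],[-1,0.002,0.0015,0.036,0],[-1,0.002,0.0015,0.036,0],[-1,0.002,0.0015,0.036,0],[-1,0.002,0.0015,0.036,0]]
  ]
}}

```text
clock: 14.7
ee_pos: [0.5669, -0.3937, 0.0406]
orientation: [0.0, 0.751, 0.66, 0.0]
contact_force: [-1.8, 0.6, 2.8]
grip_width: 0.0002
gripper_force: 1.4
```

>>> {"fn": "apply_moves", "kwargs": {
  "targets": [
    [[-1,0,0,0.0005,0],[-1,0,0,0.001,0],[-1,0,0,0.0015,0],[-1,0,0,0.002,0],[-1,0,0,0.002,0],[-1,0,0,0.002,0],[-1,0,0,0.002,0],[-1,0,0,0.002,0],[-1,0,0,0.002,0],[-1,0,0,0.002,0]]
  ]
}}

```text
clock: 15.7
ee_pos: [0.5669, -0.3937, 0.0391]
orientation: [0.0, 0.751, 0.66, 0.0]
contact_force: [-2.7, 1.5, 7.7]
grip_width: 0.0002
gripper_force: 4.0
```

The button has bottomed out at about 7.7 N. One last check of the scene before I hand in.

```bash
python3 - <<'E'
from h import *
s=save('side','s7'); t=save('top','t7'); w=save('wrist','w7')
for c,z in [('backdrop_blue',0),('carton',0),('model_tank',0),('paint_jar',0),('backdrop_dark',0)]:
    print(c,[(np.round(b['xyz'],3).tolist(),round(b['p'],2)) for b in finder.boxes_of('top',c)[:1]])
print(monitor.get_obs()['contact_force'],monitor.get_obs()['ee_pos'])
a=np.hstack([cv2.imread(f'pics/{n}7.png')[y:y+200,x:x+w] for n,y,x,w in [('s',180,170,170),('t',100,170,230)]])
cv2.imwrite('pics/c7.png',cv2.resize(a,None,fx=2,fy=2,interpolation=cv2.INTER_CUBIC))
E
```

```text
backdrop_blue [([0.492, 0.008, 0.139], 0.64)]
carton [([0.446, 0.013, 0.123], 0.77)]
model_tank [([0.614, -0.017, 0.028], 0.59)]
paint_jar []
backdrop_dark [([0.543, 0.376, 0.144], 0.89)]
[-3.90202375  0.98510347  8.19297277] [ 0.56694542 -0.39369783  0.03910695]
```

View pics/c7.png

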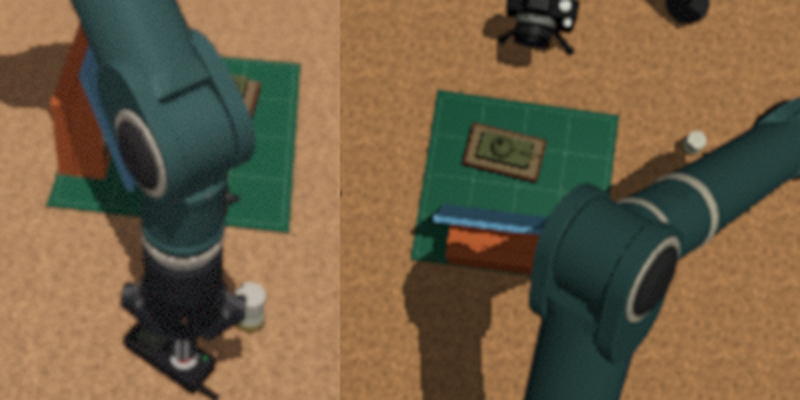

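The board still leans square on the carton, the tank, jar and dark board are where they started, and the fingertips are holding the button down flat.

```bash
python3 -c "
from h import *
print(ticket.sign_off())"
```

```text
the job is handed in; nothing more can be done
None
```

The blue board is leaning on the carton, centred and square, and I handed the job in with the red button held fully down at about 8 N; no verdict came back.

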